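# Set one place for breakfast

## Task

Set this place for breakfast, as seen from the robot's side of the table: stand the wooden egg cup upright in the middle of the plate with the egg seated upright in it, and stand the white tumbler in the middle of the cork coaster. Lay the spoon flat on the table between the plate and the coaster, clear of both, level with their centres, pointing straight away from the robot with its handle end nearest the robot; stand the salt shaker on the table straight behind the plate (on the side away from the robot), 2 to 3 cm clear of its rim. Leave the jam jar where it is.

Things in the scene. Friction and masses are not known exactly. Their poses are not given: they have to be found in the camera images.
- plate: white ceramic side plate, 150 mm across the rim, rim 16 mm high, sloping in to a flat floor about 100 mm across, 6 mm above the table. Does not move. Origin: centre of its underside, on the table. Its x axis always points straight away from the robot (world x), y to the robot's left, z up. It stands about 200 to 280 mm to the left or the right of the coaster
- coaster: round cork coaster, 90 mm across, 6 mm thick, flat on the table. Does not move. Origin: centre of its underside; its axes are parallel to the plate's
- eggcup: brown wooden egg cup, 55 mm high: round foot 48 mm across, thin stem (18 mm), round open bowl from 33 mm up, 36 mm across below and 42 mm at the rim, mouth 34 mm inside. 60 g or so. Starts upright on the table. Origin: centre of the foot's underside, z up
- egg: pale brown hen's egg, hard shell, 56 mm tall, 44 mm across at its widest, which is 25 mm above its lower end. About 60 g. Starts upright in the egg stand. Origin: its lower (blunt) end, z along its length, up. Seated in the egg cup, its origin lies 45 to 48 mm above the egg cup's origin, so its widest part is some 15 to 17 mm above the rim; the mouth centres it by itself
- eggstand: square wooden block 70 x 70 x 30 mm with one round hole of 33 mm in its top, in which the egg starts (the egg's widest part is about 46 mm above the table). Does not move. Origin: centre of its underside
- cup: white ceramic tumbler without handle, open at the top, 85 mm high, 54 mm across at the foot and 58 mm at the rim, wall 4 mm. About 180 g. Starts upright on the table. Origin: centre of its underside, z up
- spoon: steel spoon 150 mm long, lying flat on the table. Origin: middle of its length, on its underside. x runs from the handle end (x = -75 mm) to the bowl end (x = +75 mm), z up. The handle is a bar 7 mm thick resting on the table, 12 mm wide from x = -75 to 0 and 9 mm from 0 to +46 mm; the bowl is 32 mm wide and 9 mm high, centred at x = +59 mm. About 45 g; balances close to the origin
- spoon_tip (a point): the outer end of the spoon's bowl, 75 mm along the spoon's x axis from its origin, 5 mm up
- shaker: salt shaker: clear glass body with a domed steel cap, 82 mm high, 40 mm across at the foot, 36 mm under the cap, cap 38 mm. About 110 g. Starts upright on the table. Origin: centre of its underside, z up
- jar: amber glass jam jar with a steel lid, 64 mm across and 90 mm high, loose on the table; a bystander, not to be moved. Origin: centre of its underside
Things that resemble listed ones, but are neither listed nor needed, are in the scene too. What is shaped like the eggcup but pink or yellow is not meant.

How it is judged:
At the end, for the whole second after the job is handed in: Egg cup and tumbler upright, within 15 mm of plate and coaster centres; egg seated in its cup; spoon flat, between both and clear, within 38 mm of their centres in x, 0.22 rad of straight, bowl away; shaker upright 99-150 mm beyond the plate centre, 20 mm sideways; all released, at rest (horizontal distance between eggcup and plate below 0.015 m and z of eggcup in the frame of plate between 0.003 and 0.009 m and angle between each of eggcup, cup, shaker's own z axis and vertical below 0.1 rad and horizontal distance between egg and eggcup below 0.007 m and z of egg in the frame of eggcup between 0.038 and 0.056 m and angle between egg's own z axis and vertical below 0.35 rad and horizontal distance between cup and coaster below 0.015 m and z of cup in the frame of coaster between 0.003 and 0.009 m and ((y of spoon in the frame of plate above 0.092 m and y of spoon in the frame of coaster below -0.062 m) or (y of spoon in the frame of plate below -0.092 m and y of spoon in the frame of coaster above 0.062 m)) and x of spoon in the frame of plate between -0.038 and 0.038 m and x of spoon in the frame of coaster between -0.038 and 0.038 m and angle between the x axis of spoon and the x axis of plate, either way round below 0.22 rad and x of spoon_tip in the frame of plate above 0.025 m and height (world z) of spoon below 0.006 m and angle between spoon's own z axis and vertical below 0.12 rad and x of shaker in the frame of plate between 0.099 and 0.15 m and y of shaker in the frame of plate between -0.02 and 0.02 m and height (world z) of shaker below 0.004 m and linear speed of each of eggcup, egg, cup, spoon, shaker below 0.02 m/s); the robot touches nothing.
It fails at once if the jam jar is moved by more than 20 mm (distance of jar from where it was at the start of the episode above 0.02 m).
It also fails if it takes over 141 s, if anything falls off the work surface, if the arm or the gripper's body presses on something with over 40 N, if the wrist force passes 120 N, or if a joint passes its speed limit or range.

## Robot

A 6-joint arm with a two-finger parallel gripper is mounted at the origin on the work surface. World frame = base frame: x ahead of the robot, y to its left, z up, the work surface at z = 0. Lengths are in m, angles in rad, forces in N, time in s.
With the tool pointing down it reaches from about 0.325 to 0.9 m from the base axis. Payload 6.1 kg.
Tool frame: the origin (TCP) lies between the finger pads; the fingertips stand 14 mm ahead of it and the grasp point (between the pads) lies 5 mm behind it; z points along the fingers, y is the line along which they close (so a half turn about z gives the same grasp; the last joint's range is limited). The gripper opens to 85 mm and grips with 20 to 120 N. Pads are 22 mm wide; open, the fingers measure 114 mm over their backs; the gripper's body (76 mm by 85 mm) begins 54 mm behind the grasp point. The pads swing forward as they close: fully open they stand 13 mm farther back than shut.
Start: joints at [-1.382, 0.22, 1.526, -0, 1.395, -0.126], TCP at [0.194, -0.594, 0.245] pointing down, gripper open.
Joint ranges: [-2.98, 2.98], [-0.91, 2.08], [0.09, 2.57], [-1.24, 4.39], [0.2, 2.65], [-2.68, 2.68]. Speed limits (rad/s): [2.57, 2.57, 3.01, 3.14, 3.14, 3.14].

## Interface

Orientations are given as a rotation vector (axis times angle).
In Python, from bench import env, viewer, order, spotter gives the robot as it stands. The module is installed in compiled form; this text tells all that it offers.
- The arm moves only by the shell command python3 -m handwheel 'ROWS' [FORCE]. ROWS is text: rows parted by semicolons, each of 7 numbers parted by spaces: the shift along the world's x, y, z in units of 60 mm (1.0 is 60 mm), then the turn, a rotation vector about the world's x, y, z in rad, then the finger opening in mm, from 0 to 85.4. In form: tx ty tz wx wy wz hand; .... A call has 1 to 12 rows; each row shifts and turns the commanded pose from where the row before left it; what a row does not reach is not made up. A row lasts 1/8 s, in which the tool goes at most 62.5 mm and 10.7 degrees, less where a joint would pass 70% of its speed; a pose out of reach is approached as far as the arm can. A call is refused whole if a number of a shift passes 1 or a number of a turn 0.188, either way. A call with a gripper value outside its range is refused whole. The fingers move at their own pace and stop on an object; FORCE is the grip in N (left out, the last holds). Time passes only in rows, so rows that do not move let the fingers close. It gives the time, the measured TCP pose, the force, the opening and the grip force at its end, in the units of the state.
- env.observe(): the state, without advancing time (a new reading comes with each control period).
- viewer.capture(name): name is "side" or "top" or "wrist"; returns a dict with "img" (400x640x3 uint8, red, green, blue), "intrinsics" (3x3 intrinsics, pixels), "origin" and "orientation" of the camera in the world. Camera axes: x right, y down, z forward; pixel columns grow to the right and rows downward; lengths in m; the calibration is good to about 2 mm. The wrist camera is an equidistant fisheye: a pixel r from the principal point sees the ray r / f radians off the axis. A picture is of the moment at which its call begins. There is no depth.
- order.job_done(): hands the job in; it is judged then, once.
Trained networks look in the newest picture that a camera, given by its name, has taken for a name from the list of things; names that differ only in an ending like _2 or _b are one class to them, and where a whole thing is asked for, a point or a joint stands for the part that bears it (a point fixed in the world has none). Each returns a list of dicts, best first, with "p" (0 to 1); they miss things now and then, are a little off and sometimes report something else, mostly with a low value. They report only what shows in the picture. A call takes as long as a camera call. They do not tell look-alikes from the thing itself.
- spotter.silhouettes(camera, name): "region" (400x640 bool, what is visible of it) and "extent" ([left, top, width, height] in pixels, round what is visible of it).
The state is a dict: "time": time; "joint_positions": joint angles; "joint_velocities": joint speeds; "effort": joint torques, N m; "tcp_pos": TCP position; "tool_rot": TCP orientation; "force": force on the tool from outside, world axes, zero at the start; "wrist_torque": the same for the moment, N m; "width": opening from 0.0 (shut) to 1.0 (fully open); "finger_force": force on a finger pad.
Only numpy, scipy, OpenCV 4.12 (cv2) and the standard library are available. Lean on these libraries where they do the work, as an engineer would, in place of code of your own. Each camera call takes 0.05 s, during which the arm holds its last target. There are 200 camera calls.

## Working session

There is one attempt and no reset: what is moved stays moved. The work goes in short steps, Python scripts to look and compute and a shell command to move; the robot and the scene stay as the last step left them, time stands still between calls to the robot, and variables do not carry over. Pictures are saved under pics/ and viewed, at most 14 in all, crops included, and the job is handed in when it is done.

```bash
mkdir -p pics
cat > h.py <<'E'
import numpy as np,cv2
from bench import env,viewer,order,spotter
def ray(c,u,v):
    K=np.array(c["intrinsics"]);R=np.array(c["orientation"])
    if R.shape!=(3,3): R=cv2.Rodrigues(R.astype(float))[0] if R.size==3 else None
    d=np.array([(u-K[0,2])/K[0,0],(v-K[1,2])/K[1,1],1.]);return R@d
def pt(c,u,v,z):
    d=ray(c,u,v);o=np.array(c["origin"]);return o+d*(z-o[2])/d[2]
def proj(c,P):
    K=np.array(c["intrinsics"]);R=np.array(c["orientation"])
    if R.shape!=(3,3): R=cv2.Rodrigues(R.astype(float))[0]
    q=K@(R.T@(np.array(P)-np.array(c["origin"])));return q[:2]/q[2]
E
python3 - <<'E'
from h import *
for n in("top","side"):
    c=viewer.capture(n);cv2.imwrite(f"pics/{n}0.png",c["img"][:,:,::-1])
    print(n,np.array(c["intrinsics"]).round(1).tolist(),np.array(c["origin"]).round(3),np.array(c["orientation"]).round(3).tolist())
    for t in["plate","coaster","eggcup","egg","eggstand","cup","spoon","shaker","jar"]:
        for r in spotter.silhouettes(n,t):
            m=r["region"];ys,xs=np.nonzero(m)
            if r["p"]>.2: print(t,round(r["p"],2),r["extent"],(int(xs.mean()),int(ys.mean())),pt(c,xs.mean(),ys.mean(),0).round(3)[:2])
print(env.observe())
E
```

```text
top [[456.8, 0.0, 330.1], [0.0, 456.8, 197.6], [0.0, 0.0, 1.0]] [0.314 0.003 1.2  ] [-2.183, 2.149, -0.098]
plate 0.69 [261.9, 131.0, 53.6, 54.1] (287, 156) [0.541 0.131]
plate 0.57 [170.9, 158.5, 43.7, 38.5] (191, 178) [0.48  0.384]
coaster 0.8 [365.8, 151.0, 36.9, 35.2] (382, 166) [ 0.518 -0.123]
eggcup 0.89 [423.9, 222.8, 22.7, 19.8] (433, 231) [ 0.349 -0.258]
eggcup 0.81 [389.1, 227.1, 19.1, 18.2] (399, 237) [ 0.332 -0.168]
eggcup 0.53 [431.7, 259.4, 26.0, 17.3] (444, 268) [ 0.255 -0.284]
egg 0.54 [225.5, 218.4, 17.1, 18.5] (234, 227) [0.351 0.265]
egg 0.54 [218.1, 215.8, 38.4, 29.5] (237, 228) [0.349 0.256]
cup 0.94 [210.2, 107.4, 30.0, 30.5] (225, 123) [0.631 0.3  ]
spoon 0.56 [170.4, 159.7, 42.0, 39.0] (192, 177) [0.483 0.382]
shaker 0.78 [442.4, 122.4, 23.5, 17.8] (453, 128) [ 0.624 -0.311]
shaker 0.58 [168.9, 159.1, 41.8, 36.1] (190, 179) [0.478 0.387]
jar 0.6 [468.9, 175.4, 37.0, 24.0] (487, 185) [ 0.471 -0.4  ]
side [[512.8, 0.0, 309.4], [0.0, 512.8, 196.0], [0.0, 0.0, 1.0]] [0.209 1.084 0.668] [-0.307, 2.615, -1.544]
plate 0.98 [222.4, 216.1, 61.4, 32.3] (253, 231) [0.546
[... 667 characters left out ...]
nt_positions': array([-1.38209356e+00,  2.20394148e-01,  1.52650274e+00, -9.69690224e-06,
        1.39469377e+00, -1.26073729e-01]), 'joint_velocities': array([-3.91884848e-05,  2.67929012e-04, -6.38799780e-04, -1.41349950e-03,
       -1.32900438e-04,  1.95367677e-03]), 'effort': array([-9.06353634e-04, -4.96856546e+01, -3.89740026e+01, -3.76782755e-04,
        9.78733879e-04, -9.10301935e-06]), 'tcp_pos': array([ 0.19351027, -0.59428152,  0.24530181]), 'tool_rot': array([ 3.10275994e+00,  4.92413221e-01, -1.48909526e-05]), 'force': array([ 0.53701538, -0.25242292,  0.41288738]), 'wrist_torque': array([ 0.04902326,  0.00139087, -0.00815545]), 'finger_force': 0.0, 'width': 1.0002129337766001}
```

View pics/top0.png

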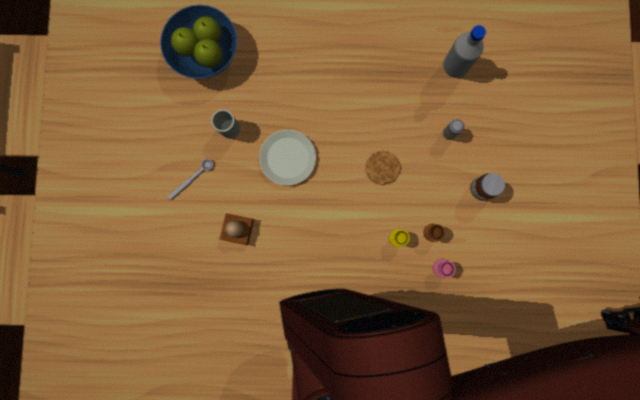

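View pics/side0.png

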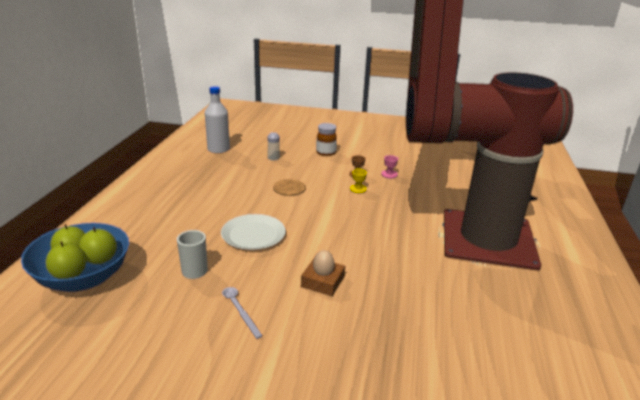

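Candidates for the egg cup in the top view are brown (434,232), yellow (400,238) and pink (444,268). The brown one fits the description. The bowl of apples and the bottle are distractors. There is one each of tumbler (224,122), shaker (454,128), jar (488,186), egg in stand (236,228) and spoon, with its bowl at (208,165) and handle end at (170,198). Next I fit positions using both cameras.

```bash
cat > fit.py <<'E'
from h import *
from scipy.optimize import minimize
# profile: list of (z, r)
PR=dict(plate=[(0,.05),(.016,.075)],coaster=[(0,.045),(.006,.045)],eggcup=[(0,.024),(.005,.024),(.033,.018),(.055,.021)],
 egg=[(.021+z,r) for z,r in((.012,.017),(.025,.022),(.035,.0205),(.045,.015),(.053,.006))],cup=[(0,.027),(.085,.029)],
 shaker=[(0,.02),(.065,.018),(.07,.019),(.082,.01)],jar=[(0,.032),(.09,.032)])
A=np.linspace(0,2*np.pi,40)
def hull(c,t,x,y,z0=0):
    P=[proj(c,(x+r*np.cos(a),y+r*np.sin(a),z+z0)) for z,r in PR[t] for a in A]
    return cv2.convexHull(np.array(P,np.float32))
def bb(c,t,x,y,z0=0):
    h=hull(c,t,x,y,z0)[:,0];return np.r_[h.min(0),h.max(0)]
def mask_bb(m):
    n,l,s,ce=cv2.connectedComponentsWithStats(m.astype(np.uint8));k=1+s[1:,4].argmax();x,y,w,h=s[k][:4]
    return np.array([x,y,x+w,y+h])-.0
def fit(obs,t,xy,z0=0):
    # obs: list of (cam, bbox)
    def f(p): return sum(np.abs((b-bb(c,t,*p,z0))).clip(0,6).sum() for c,b in obs)
    r=minimize(f,xy,method="Nelder-Mead",options=dict(initial_simplex=np.array([xy,xy+np.r_[.02,0],xy+np.r_[0,.02]])))
    return r.x,r.fun
E
python3 - <<'E'
from fit import *
C={n:viewer.capture(n) for n in("top","side")}
G=dict(plate=(.54,.13),coaster=(.518,-.123),eggcup=(.34,-.25),egg=(.35,.25),cup=(.62,.29),shaker=(.61,-.3),jar=(.46,-.38))
im=C["top"]["img"].copy()
R={}
for t,g in G.items():
    obs=[];per=[]
    for n,c in C.items():
        e=proj(c,(*g,PR[t][-1][0]/2))
        L=[r for r in spotter.silhouettes(n,t) if r["p"]>.1 and r["region"].sum()>20]
        L=[(np.linalg.norm(mask_bb(r["region"]).reshape(2,2).mean(0)-e),mask_bb(r["region"])) for r in L]
        L=[l for l in L if l[0]<14]
        if L: b=min(L,key=lambda l:l[0])[1]; obs.append((c,b)); x,f=fit([(c,b)],t,np.array(g)); per.append((n,x.round(3).tolist(),round(f,1)))
    x,f=fit(obs,t,np.array(g));R[t]=x;print(t,x.round(4),round(f,1),per)
    cv2.polylines(im,[hull(C["top"],t,*x).astype(int)],1,(255,0,0))
for n,c in C.items():
    for r in spotter.silhouettes(n,"spoon")[:1]:
        ys,xs=np.nonzero(r["region"]);P=np.array([pt(c,u,v,.005)[:2] for u,v in zip(xs,ys)])
        m=P.mean(0);w,V=np.linalg.eigh(np.cov((P-m).T));d=V[:,1];d=d*np.sign(d[0]);s=(P-m)@d
        print("spoon",n,r["p"],"ends",(m+d*s.min()).round(4),(m+d*s.max()).round(4),"mid",(m+d*(s.min()+s.max())/2).round(4),"yaw",np.arctan2(d[1],d[0]))
a=cv2.resize(im[95:285,150:520],None,fx=2.1,fy=2.1,interpolation=cv2.INTER_CUBIC)[:,:,::-1]
cv2.imwrite("pics/crop0.png",a)
E
```

```text
plate [0.536  0.1285] 0.9 [('top', [0.536, 0.129], np.float64(0.9))]
coaster [ 0.517  -0.1231] 3.2 [('top', [0.517, -0.123], np.float64(1.7)), ('side', [0.515, -0.116], np.float64(1.6))]
eggcup [ 0.3456 -0.2553] 11.4 [('top', [0.347, -0.255], np.float64(0.9)), ('side', [0.345, -0.244], np.float64(9.1))]
egg [0.3468 0.2535] 5.4 [('top', [0.348, 0.253], np.float64(0.7)), ('side', [0.345, 0.261], np.float64(1.3))]
cup [0.6157 0.2837] 1.8 [('top', [0.616, 0.284], np.float64(1.8))]
shaker [ 0.6127 -0.2985] 1.8 [('side', [0.613, -0.299], np.float64(1.8))]
jar [ 0.4637 -0.3806] 6.8 [('top', [0.46, -0.381], np.float64(5.3)), ('side', [0.466, -0.382], np.float64(1.3))]
spoon top 0.75 ends [0.4258 0.4399] [0.5286 0.3326] mid [0.4772 0.3863] yaw -0.8066083958800601
spoon side 0.86 ends [0.427  0.4448] [0.5294 0.3282] mid [0.4782 0.3865] yaw -0.8502458998918887
```

View pics/crop0.png

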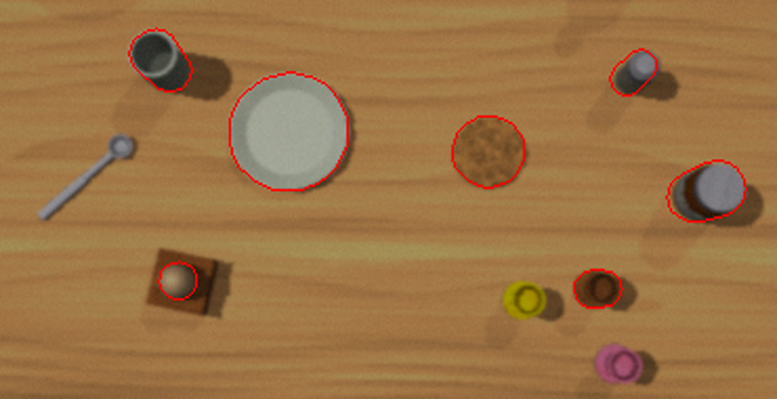

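The fitted outlines sit tightly on the real objects, and the brown cup at crop (597,288) is the chosen one. Now I move above it.

```bash
python3 -m handwheel '.318 .706 0 0 0 0 62;.318 .706 0 0 0 0 62;.318 .706 0 0 0 0 62;.318 .706 0 0 0 0 62;.318 .706 -.2 0 0 0 62;.318 .706 -.3 0 0 0 62;.318 .706 -.3 0 0 0 62;.318 .706 -.3 0 0 0 62;0 0 -.3 0 0 0 62;0 0 0 0 0 0 62;0 0 0 0 0 0 62' 30
python3 - <<'E'
from h import *
c=viewer.capture("wrist");cv2.imwrite("pics/w1.png",c["img"][:,:,::-1]);print(c["intrinsics"],c["origin"])
s=env.observe();print(s["tcp_pos"],s["force"])
E
```

```text
time: 3.28
tcp_pos: [0.3464, -0.2561, 0.1621]
tool_rot: [3.102, 0.491, 0.001]
force: [0.1, 0.6, -0.3]
width: 0.725
finger_force: 0.0
[[309.70691629   0.         323.66574487]
 [  0.         309.70691629 199.80621129]
 [  0.           0.           1.        ]] [ 0.41367491 -0.23397108  0.29066961]
[ 0.3464159  -0.25634301  0.16231374] [ 0.57703231  0.22135398 -0.08291677]
```

View pics/w1.png

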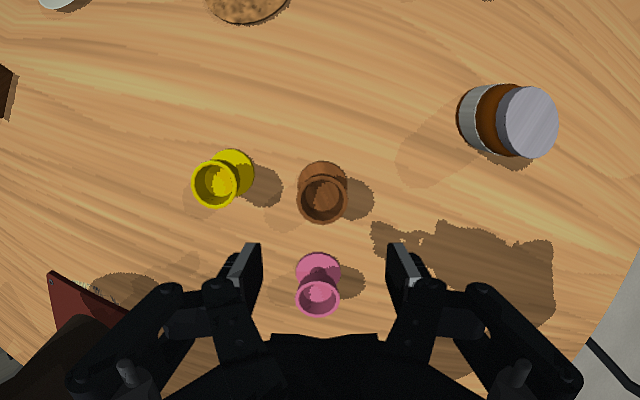

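The brown cup's rim is centred at about (322,199) between the fingers, with yellow to the left (214,185) and pink nearer (318,297). I'll check the offset with the fisheye model.

```bash
cat >> h.py <<'E'
def wpt(c,u,v,z):
    K=np.array(c["intrinsics"]);R=np.array(c["orientation"],float)
    if R.shape!=(3,3): R=cv2.Rodrigues(R)[0]
    a=np.array([u-K[0,2],v-K[1,2]])/K[0,0];t=np.linalg.norm(a);d=R@np.r_[a/t*np.sin(t),np.cos(t)]
    o=np.array(c["origin"]);return o+d*(z-o[2])/d[2]
E
python3 - <<'E'
from h import *
c=viewer.capture("wrist")
print("rim",wpt(c,322,199,.055)); print("jar lid",wpt(c,527,122,.09))
for r in spotter.silhouettes("wrist","eggcup"): print(r["p"],r["extent"])
E
```

```text
rim [ 0.34898835 -0.25407673  0.055     ]
jar lid [ 0.4631024  -0.37846947  0.09      ]
0.89 [293.4, 160.4, 56.7, 65.5]
0.68 [294.5, 251.9, 45.0, 65.7]
0.59 [192.7, 150.2, 57.4, 59.9]
```

```bash
python3 -m handwheel '.02 .02 -.6 0 0 0 62;0 0 -.6 0 0 0 62;0 0 -.5 0 0 0 62;0 0 -.33 0 0 0 62;0 0 0 0 0 0 62;0 0 0 0 0 0 30;0 0 0 0 0 0 30;0 0 0 0 0 0 30;0 0 0 0 0 0 30;0 0 0 0 0 0 30' 25;  python3 -m handwheel '0 0 .4 0 0 0 30;0 0 .8 0 0 0 30;0 0 .8 0 0 0 30;0 0 0 0 0 0 30;0 0 0 0 0 0 30'
```

```text
time: 4.68
tcp_pos: [0.3481, -0.255, 0.0408]
tool_rot: [3.101, 0.492, 0.002]
force: [-1.0, 1.8, 6.5]
width: 0.468
finger_force: 25.2
time: 5.3
tcp_pos: [0.3472, -0.254, 0.1592]
tool_rot: [3.103, 0.492, 0.0]
force: [0.2, -0.4, -0.8]
width: 0.468
finger_force: 25.4
```

```bash
python3 -m handwheel '.3 .6 0 0 0 0 30;.4 .8 0 0 0 0 30;.4 .8 0 0 0 0 30;.4 .8 0 0 0 0 30;.4 .8 0 0 0 0 30;.4 .8 0 0 0 0 30;.4 .8 0 0 0 0 30;.3 .6 0 0 0 0 30;.15 .375 0 0 0 0 30;0 0 0 0 0 0 30;0 0 0 0 0 0 30';  python3 -m handwheel '0 0 -.5 0 0 0 30;0 0 -.5 0 0 0 30;0 0 -.4 0 0 0 30;0 0 -.25 0 0 0 30;0 0 -.1 0 0 0 30;0 0 0 0 0 0 30;0 0 0 0 0 0 30'
python3 - <<'E'
from h import *
for n in("side","wrist"):
    c=viewer.capture(n);im=c["img"]
    if n=="side": im=cv2.resize(im[170:290,180:330],(640,512))
    cv2.imwrite(f"pics/{n}2.png",im[:,:,::-1])
E
```

```text
time: 6.68
tcp_pos: [0.5351, 0.1277, 0.1579]
tool_rot: [3.102, 0.493, -0.005]
force: [-0.5, -0.1, -0.9]
width: 0.47
finger_force: 25.5
time: 7.55
tcp_pos: [0.5372, 0.1283, 0.0555]
tool_rot: [3.103, 0.492, 0.003]
force: [-0.4, -0.1, -0.6]
width: 0.474
finger_force: 25.5
```

View pics/side2.png

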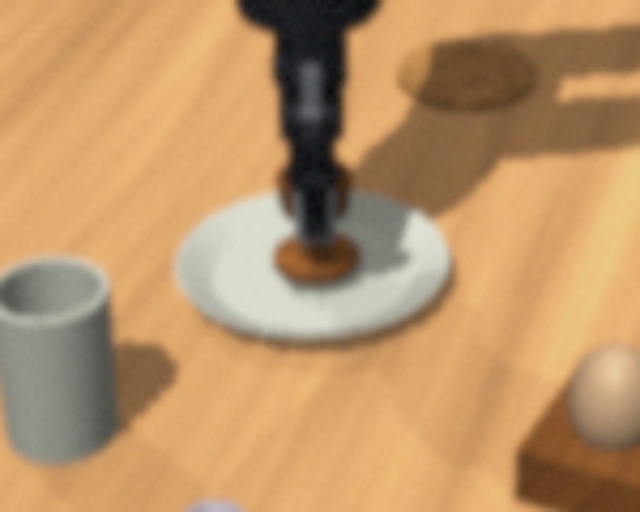

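The egg cup hangs upright over the plate centre (crop 317,260). I'll lower it gently.

```bash
python3 -m handwheel '0 0 -.05 0 0 0 30;0 0 -.04 0 0 0 30;0 0 0 0 0 0 30'; python3 -m handwheel '0 0 -.03 0 0 0 30;0 0 -.02 0 0 0 30;0 0 0 0 0 0 30'
```

```text
time: 8.02
tcp_pos: [0.5361, 0.1283, 0.0488]
tool_rot: [-3.103, -0.493, 0.001]
force: [-0.4, -0.5, -1.3]
width: 0.467
finger_force: 25.5
time: 8.4
tcp_pos: [0.537, 0.1286, 0.047]
tool_rot: [-3.103, -0.493, -0.002]
force: [-1.7, 0.9, 4.5]
width: 0.47
finger_force: 25.8
```

```bash
python3 -m handwheel '0 0 0 0 0 0 62;0 0 0 0 0 0 62;0 0 0 0 0 0 62;0 0 .3 0 0 0 62;0 0 .5 0 0 0 62;0 0 .6 0 0 0 62;0 0 .6 0 0 0 62'; python3 -m handwheel '-.4 .26 0 0 0 0 62;-.7 .46 0 0 0 0 62;-.7 .46 0 0 0 0 62;-.7 .46 0 0 0 0 62;-.46 .3 0 0 0 0 62;-.2 .14 0 0 0 0 62;0 0 0 0 0 0 62;0 0 0 0 0 0 62'
python3 - <<'E'
from fit import *
c=viewer.capture("top")
for r in spotter.silhouettes("top","eggcup"):
    if r["p"]>.3: print(r["p"],r["extent"],fit([(c,mask_bb(r["region"]))],"eggcup",np.array([.536,.1285]),.006))
c=viewer.capture("wrist");cv2.imwrite("pics/w3.png",c["img"][:,:,::-1])
for r in spotter.silhouettes("wrist","egg"):
    b=mask_bb(r["region"]).reshape(2,2).mean(0);print(r["p"],r["extent"],wpt(c,*b,.049))
E
```

```text
time: 9.28
tcp_pos: [0.5365, 0.1283, 0.1686]
tool_rot: [3.103, 0.492, 0.002]
force: [0.7, 0.5, 0.2]
width: 0.729
finger_force: 0.0
time: 10.28
tcp_pos: [0.3478, 0.2528, 0.1666]
tool_rot: [3.103, 0.492, 0.002]
force: [0.3, -1.3, -0.2]
width: 0.726
finger_force: 0.0
0.87 [391.9, 230.1, 17.7, 15.7] (array([0.536 , 0.1285]), np.float64(24.0))
0.85 [432.2, 258.2, 24.1, 20.0] (array([0.536 , 0.1285]), np.float64(24.0))
0.74 [278.2, 145.9, 18.1, 23.5] (array([0.5343682 , 0.12711139]), np.float64(0.5178070068359375))
0.82 [295.0, 172.3, 47.8, 49.6] [0.34851903 0.25493272 0.049     ]
```

View pics/w3.png

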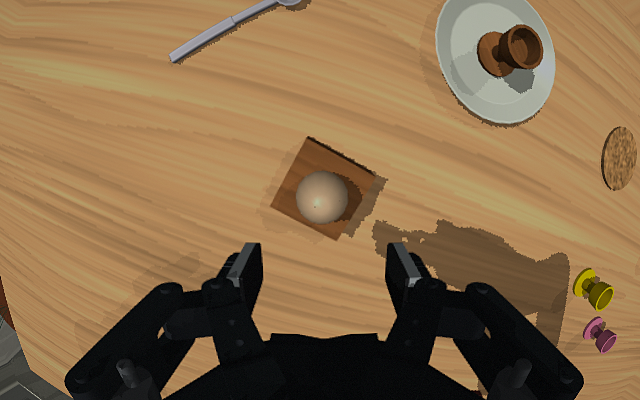

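The egg sits at about (321,197), centred between the fingers, and the egg cup stands on the plate. I'll descend and grasp.

```bash
python3 -m handwheel '.01 .02 -.6 0 0 0 62;0 0 -.6 0 0 0 62;0 0 -.5 0 0 0 62;0 0 -.25 0 0 0 62;0 0 -.09 0 0 0 62;0 0 0 0 0 0 62;0 0 0 0 0 0 62'; python3 -m handwheel '0 0 0 0 0 0 30;0 0 0 0 0 0 30;0 0 0 0 0 0 30;0 0 0 0 0 0 30;0 0 0 0 0 0 30' 25;  python3 -m handwheel '0 0 .2 0 0 0 30;0 0 .5 0 0 0 30;0 0 .8 0 0 0 30;0 0 .5 0 0 0 30;0 0 0 0 0 0 30;0 0 0 0 0 0 30'
python3 - <<'E'
from h import *
c=viewer.capture("side");cv2.imwrite("pics/s4.png",cv2.resize(c["img"][190:310,240:390],(600,480),interpolation=cv2.INTER_CUBIC)[:,:,::-1])
E
```

```text
time: 11.35
tcp_pos: [0.3483, 0.2547, 0.0448]
tool_rot: [-3.102, -0.492, -0.003]
force: [-0.1, 0.1, 0.3]
width: 0.724
finger_force: 0.0
time: 11.98
tcp_pos: [0.3481, 0.2546, 0.0446]
tool_rot: [-3.102, -0.493, -0.002]
force: [-0.4, -0.6, 5.8]
width: 0.492
finger_force: 24.9
time: 12.72
tcp_pos: [0.3467, 0.254, 0.163]
tool_rot: [3.102, 0.492, -0.002]
force: [-0.7, -0.3, -1.1]
width: 0.491
finger_force: 25.6
```

View pics/s4.png

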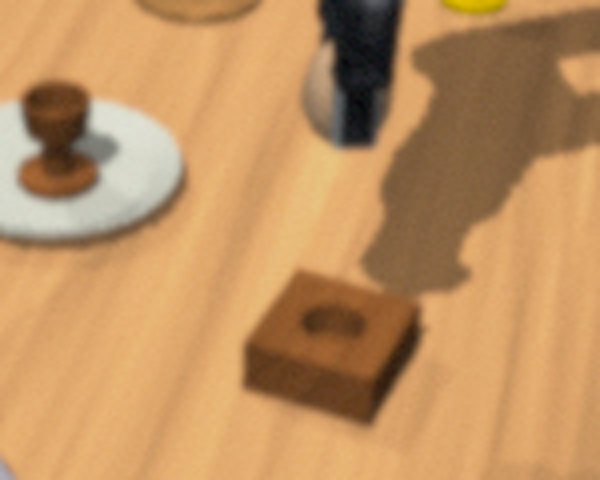

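The egg is lifted (crop 335,95), its stand is empty, and the egg cup is upright on the plate. I'll carry the egg over the cup.

```bash
python3 -m handwheel '.25 -.15 0 0 0 0 30;.5 -.35 0 0 0 0 30;.6 -.4 0 0 0 0 30;.6 -.4 0 0 0 0 30;.6 -.4 0 0 0 0 30;.4 -.28 0 0 0 0 30;.18 -.12 0 0 0 0 30;0 0 0 0 0 0 30;0 0 0 0 0 0 30;0 0 0 0 0 0 30'
python3 - <<'E'
from fit import *
print(env.observe()["tcp_pos"],env.observe()["width"])
c=viewer.capture("side")
for r in spotter.silhouettes("side","eggcup")[:4]:
    print(r["p"],r["extent"],fit([(c,mask_bb(r["region"]))],"eggcup",np.array([.536,.1285]),.006))
cv2.imwrite("pics/s5.png",cv2.resize(c["img"][150:270,190:340],(600,480),interpolation=cv2.INTER_CUBIC)[:,:,::-1])
c=viewer.capture("wrist");cv2.imwrite("pics/w5.png",c["img"][:,:,::-1])
E
```

```text
time: 14.02
tcp_pos: [0.5344, 0.129, 0.1637]
tool_rot: [-3.102, -0.494, 0.0]
force: [0.6, 0.4, -1.2]
width: 0.493
finger_force: 25.6
[0.53441325 0.12903449 0.16370891] 0.4929038921908096
0.64 [245.8, 210.4, 18.7, 32.0] (array([0.53474718, 0.13360398]), np.float64(1.5808563232421875))
0.61 [352.9, 168.8, 14.4, 23.2] (array([0.536 , 0.1285]), np.float64(24.0))
0.54 [382.7, 158.5, 15.9, 18.1] (array([0.536 , 0.1285]), np.float64(24.0))
```

View pics/s5.png

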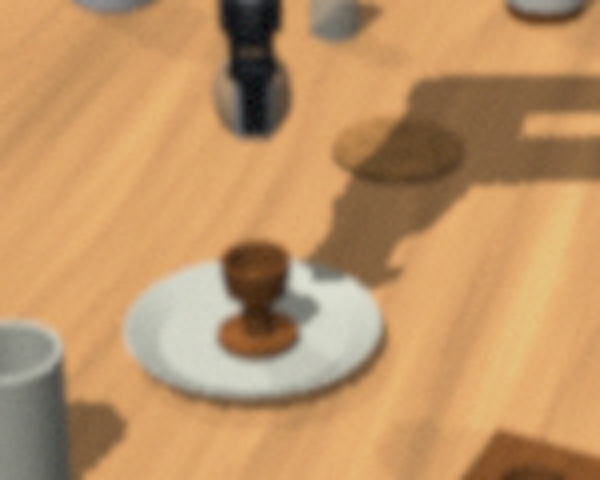

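The egg hangs straight above the egg cup (crop 253,95 over 257,265). Descending.

```bash
python3 -m handwheel '.01 -.01 -.4 0 0 0 30;0 0 -.4 0 0 0 30;0 0 -.35 0 0 0 30;0 0 -.16 0 0 0 30;0 0 -.05 0 0 0 30;0 0 0 0 0 0 30;0 0 0 0 0 0 30'; python3 -m handwheel '0 0 -.03 0 0 0 30;0 0 -.03 0 0 0 30;0 0 0 0 0 0 30'
```

```text
time: 15.05
tcp_pos: [0.5364, 0.1278, 0.0831]
tool_rot: [3.103, 0.492, 0.003]
force: [0.7, -0.0, -0.3]
width: 0.494
finger_force: 25.6
time: 15.42
tcp_pos: [0.5357, 0.1277, 0.0784]
tool_rot: [-3.103, -0.492, 0.0]
force: [0.4, 0.0, -0.9]
width: 0.492
finger_force: 25.6
```

```bash
python3 -m handwheel '0 0 -.03 0 0 0 30;0 0 0 0 0 0 30;0 0 0 0 0 0 30';python3 -m handwheel '0 0 -.03 0 0 0 30;0 0 0 0 0 0 30;0 0 0 0 0 0 30'
```

```text
time: 15.8
tcp_pos: [0.536, 0.1278, 0.0769]
tool_rot: [-3.103, -0.493, -0.001]
force: [-0.5, 0.4, 2.0]
width: 0.494
finger_force: 25.8
time: 16.18
tcp_pos: [0.5368, 0.1282, 0.0765]
tool_rot: [-3.102, -0.493, -0.004]
force: [-2.4, 1.9, 8.5]
width: 0.494
finger_force: 26.3
```

```bash
python3 -m handwheel '0 0 0 0 0 0 64;0 0 0 0 0 0 64;0 0 0 0 0 0 64;0 0 .4 0 0 0 64;0 0 .7 0 0 0 64;0 0 .8 0 0 0 64;0 0 .2 0 0 0 80;.2 .4 0 0 0 0 80;.4 .8 0 0 0 0 80;.4 .8 0 0 0 0 80;.22 .43 0 0 0 0 80;.1 .17 0 0 0 0 80'; python3 -m handwheel '0 0 0 0 0 0 80;0 0 0 0 0 0 80'
python3 - <<'E'
from h import *
c=viewer.capture("side");a=cv2.resize(c["img"][150:270,190:340],(400,320))
c=viewer.capture("wrist");b=cv2.resize(c["img"],(400,250))
cv2.imwrite("pics/c6.png",np.vstack([a,b])[:,:,::-1])
for r in spotter.silhouettes("wrist","cup"): print(r["p"],r["extent"])
print(wpt(c,324,200,.085),env.observe()["tcp_pos"])
E
```

```text
time: 17.68
tcp_pos: [0.6145, 0.2848, 0.199]
tool_rot: [3.102, 0.495, -0.004]
force: [0.8, -0.2, -0.4]
width: 0.937
finger_force: 0.0
time: 17.92
tcp_pos: [0.6146, 0.2825, 0.2005]
tool_rot: [3.102, 0.491, -0.002]
force: [0.0, -0.5, 0.6]
width: 0.936
finger_force: 0.0
0.87 [285.6, 150.3, 71.6, 77.6]
0.16 [608.2, 272.6, 31.8, 34.1]
[0.61442137 0.28228023 0.085     ] [0.61483774 0.28268279 0.20111167]
```

View pics/c6.png

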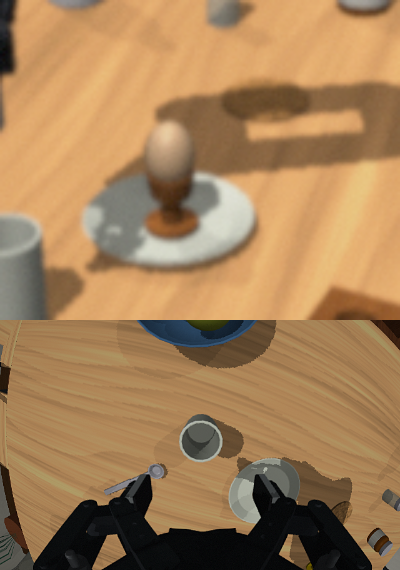

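The egg is seated upright in the cup. In the wrist view the tumbler rim (full-size 321,194) lies between the fingers. I'll grasp the tumbler.

```bash
python3 -m handwheel '.03 .025 -.5 0 0 0 80;0 0 -.6 0 0 0 80;0 0 -.6 0 0 0 80;0 0 -.5 0 0 0 80;0 0 -.3 0 0 0 80;0 0 -.1 0 0 0 80;0 0 0 0 0 0 80;0 0 0 0 0 0 45;0 0 0 0 0 0 45;0 0 0 0 0 0 45;0 0 0 0 0 0 45' 35; python3 -m handwheel '0 0 .3 0 0 0 45;0 0 .6 0 0 0 45;0 0 .7 0 0 0 45;0 0 .3 0 0 0 45;0 0 0 0 0 0 45;0 0 0 0 0 0 45'
```

```text
time: 19.45
tcp_pos: [0.6179, 0.2857, 0.0468]
tool_rot: [-3.102, -0.493, -0.004]
force: [-1.8, 0.3, 6.0]
width: 0.668
finger_force: 37.3
time: 20.2
tcp_pos: [0.6155, 0.2848, 0.1567]
tool_rot: [3.102, 0.492, -0.005]
force: [0.5, 0.4, -2.8]
width: 0.667
finger_force: 37.9
```

```bash
python3 -m handwheel '0 0 .5 0 0 0 45;0 0 .5 0 0 0 45;-.1 -.4 0 0 0 0 45;-.2 -.8 0 0 0 0 45;-.2 -.85 0 0 0 0 45;-.2 -.85 0 0 0 0 45;-.2 -.85 0 0 0 0 45;-.2 -.85 0 0 0 0 45;-.2 -.85 0 0 0 0 45;-.2 -.75 0 0 0 0 45;-.12 -.5 0 0 0 0 45;-.02 -.1 0 0 0 0 45'; python3 -m handwheel '0 0 0 0 0 0 45;0 0 -.5 0 0 0 45;0 0 -.6 0 0 0 45;0 0 -.6 0 0 0 45;0 0 -.4 0 0 0 45;0 0 -.3 0 0 0 45;0 0 -.1 0 0 0 45;0 0 0 0 0 0 45;0 0 0 0 0 0 45'
python3 - <<'E'
from h import *
c=viewer.capture("side");cv2.imwrite("pics/s7.png",cv2.resize(c["img"][120:240,200:350],(600,480),interpolation=cv2.INTER_CUBIC)[:,:,::-1])
E
```

```text
time: 21.7
tcp_pos: [0.5169, -0.1242, 0.2168]
tool_rot: [-3.102, -0.488, 0.005]
force: [0.2, 0.5, -1.9]
width: 0.664
finger_force: 38.2
time: 22.82
tcp_pos: [0.5192, -0.1231, 0.07]
tool_rot: [3.102, 0.492, 0.003]
force: [-0.5, -0.2, -1.4]
width: 0.666
finger_force: 38.2
```

View pics/s7.png

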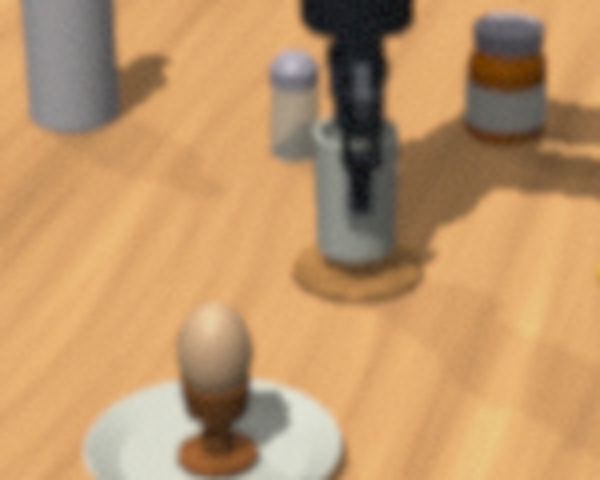

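The tumbler hangs upright above the coaster (crop 357,250 over 357,272). I'll lower it the last 17 mm.

```bash
python3 -m handwheel '-.02 0 -.12 0 0 0 45;0 0 -.08 0 0 0 45;0 0 -.04 0 0 0 45;0 0 0 0 0 0 45;0 0 0 0 0 0 45'; python3 -m handwheel '0 0 -.03 0 0 0 45;0 0 0 0 0 0 45;0 0 0 0 0 0 45'
```

```text
time: 23.5
tcp_pos: [0.5172, -0.1229, 0.0546]
tool_rot: [3.103, 0.492, 0.0]
force: [-0.6, 0.8, -2.4]
width: 0.671
finger_force: 38.2
time: 23.88
tcp_pos: [0.5174, -0.1229, 0.0529]
tool_rot: [3.102, 0.492, 0.001]
force: [0.9, -0.7, -0.6]
width: 0.665
finger_force: 38.2
```

```bash
python3 -m handwheel '0 0 -.02 0 0 0 45;0 0 0 0 0 0 45;0 0 0 0 0 0 82;0 0 0 0 0 0 82;0 0 0 0 0 0 82;0 0 .4 0 0 0 82;0 0 .7 0 0 0 82;0 0 .8 0 0 0 82;0 0 .6 0 0 0 82;0 0 0 0 0 0 82'; python3 -m handwheel '-.06 .78 0 0 0 .1815 60;-.06 .78 0 0 0 .1815 60;-.06 .78 0 0 0 .1815 60;-.06 .78 0 0 0 .1815 60;-.06 .78 0 0 0 .1815 60;-.06 .78 0 0 0 .1815 60;-.06 .78 0 0 0 .1815 60;-.06 .78 0 0 0 .1815 60;-.06 .78 0 0 0 .1815 60;-.06 .78 0 0 0 .1815 60;-.06 .7 0 0 0 .1815 60;0 0 0 0 0 0 40'; python3 -m handwheel '0 0 0 0 0 0 40;0 0 0 0 0 0 40'
python3 - <<'E'
from fit import *
c=viewer.capture("top")
for r in spotter.silhouettes("top","cup"):
    print("cup",r["p"],fit([(c,mask_bb(r["region"]))],"cup",np.array([.517,-.123]),.006))
c=viewer.capture("wrist");cv2.imwrite("pics/w8.png",c["img"][:,:,::-1])
for r in spotter.silhouettes("wrist","spoon")[:1]:
    ys,xs=np.nonzero(r["region"]);P=np.array([wpt(c,u,v,.006)[:2] for u,v in zip(xs,ys)])
    m=P.mean(0);w,V=np.linalg.eigh(np.cov((P-m).T));d=V[:,1];d=d*np.sign(d[0]);s=(P-m)@d
    print("spoon",r["p"],r["extent"],"ends",(m+d*s.min()).round(4),(m+d*s.max()).round(4),"mid",(m+d*(s.min()+s.max())/2).round(4),"yaw",np.arctan2(d[1],d[0]))
s=env.observe();R=cv2.Rodrigues(np.array(s["tool_rot"]))[0];print(s["tcp_pos"],"psi",np.arctan2(R[1,1],R[0,1]),R[:,2])
E
```

```text
time: 25.12
tcp_pos: [0.5193, -0.1236, 0.2053]
tool_rot: [3.099, 0.492, 0.01]
force: [-0.2, -0.1, 0.6]
width: 0.958
finger_force: 0.0
time: 26.62
tcp_pos: [0.476, 0.3893, 0.1995]
tool_rot: [-1.26, -2.876, 0.003]
force: [-0.9, 0.3, -0.6]
width: 0.504
finger_force: 0.0
time: 26.88
tcp_pos: [0.4776, 0.386, 0.2008]
tool_rot: [-1.27, -2.873, 0.002]
force: [0.4, -0.1, 0.3]
width: 0.465
finger_force: 0.0
cup 0.92 (array([ 0.51598217, -0.12234138]), np.float64(1.1205291748046875))
spoon 0.59 [310.1, 111.4, 28.3, 134.8] ends [0.4281 0.4388] [0.5302 0.3298] mid [0.4791 0.3843] yaw -0.8178481130693528
[0.47792683 0.38645225 0.20165354] psi 0.7389468837041393 [ 2.39482517e-04  1.05178561e-04 -9.99999966e-01]
```

View pics/w8.png

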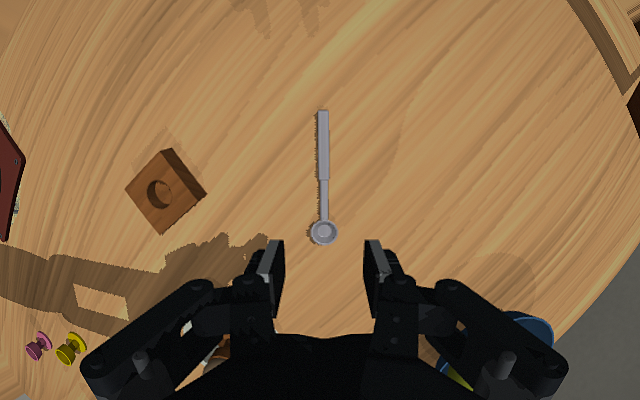

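The spoon lies straight along the view, handle end (322,111), width step (322,180), bowl (323,232), so the fingers are aligned across it. I'll grip just on the handle side of the middle.

```bash
python3 -m handwheel '-.12 .11 -.6 0 0 .013 30;0 0 -.7 0 0 0 30;0 0 -.7 0 0 0 30;0 0 -.6 0 0 0 30;0 0 -.3 0 0 0 30;0 0 -.1 0 0 0 30;0 0 0 0 0 0 30;0 0 0 0 0 0 30;0 0 0 0 0 0 30'; python3 -m handwheel '0 0 -.03 0 0 0 30;0 0 0 0 0 0 30;0 0 0 0 0 0 30'
```

```text
time: 28.2
tcp_pos: [0.4711, 0.3943, 0.0228]
tool_rot: [1.248, 2.882, 0.003]
force: [-0.0, 0.4, -0.7]
width: 0.357
finger_force: 0.0
time: 28.58
tcp_pos: [0.4703, 0.3938, 0.0196]
tool_rot: [-1.248, -2.883, 0.0]
force: [-0.9, 0.1, 0.0]
width: 0.351
finger_force: 0.0
```

```bash
python3 -m handwheel '0 0 -.05 0 0 0 24;0 0 0 0 0 0 24;0 0 0 0 0 0 4;0 0 0 0 0 0 4;0 0 0 0 0 0 4;0 0 0 0 0 0 4;0 0 0 0 0 0 4' 45; python3 -m handwheel '0 0 .2 0 0 0 4;0 0 .5 0 0 0 4;0 0 .6 0 0 0 4;0 0 .6 0 0 0 4;0 0 .6 0 0 0 4;0 0 0 0 0 0 4;0 0 0 0 0 0 4'
```

```text
time: 29.45
tcp_pos: [0.4703, 0.3938, 0.0167]
tool_rot: [-1.248, -2.883, -0.0]
force: [-0.2, 0.1, -1.0]
width: 0.12
finger_force: 43.9
time: 30.32
tcp_pos: [0.47, 0.3936, 0.1664]
tool_rot: [-1.248, -2.883, 0.001]
force: [0.3, 0.0, -0.5]
width: 0.118
finger_force: 43.9
```

```bash
python3 -m handwheel '.05 -.4 .2 0 0 0 4;.08 -.7 0 0 0 .11 4;.08 -.75 0 0 0 .118 4;.08 -.75 0 0 0 .118 4;.08 -.75 0 0 0 .118 4;.08 -.75 0 0 0 .118 4;.08 -.75 0 0 0 .118 4;.08 -.75 0 0 0 .118 4;.08 -.7 0 0 0 0 4;.06 -.46 0 0 0 0 4;0 0 0 0 0 0 4;0 0 0 0 0 0 4'
python3 - <<'E'
from h import *
s=env.observe();R=cv2.Rodrigues(np.array(s["tool_rot"]))[0];print(s["tcp_pos"],"psi",np.arctan2(R[1,1],R[0,1]))
c=viewer.capture("wrist");cv2.imwrite("pics/w9.png",c["img"][:,:,::-1])
E
```

```text
time: 31.82
tcp_pos: [0.5145, -0.0112, 0.1774]
tool_rot: [0.001, -3.139, -0.001]
force: [-0.4, 0.3, -0.0]
width: 0.115
finger_force: 44.0
[ 0.51446828 -0.01117285  0.17742908] psi 1.5712357043755125
```

View pics/w9.png

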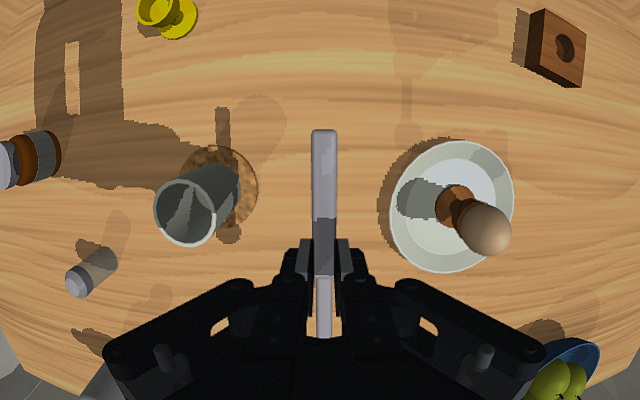

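The spoon is held straight along x, handle (323,140) toward the robot, between the coaster and the plate. Lowering it.

```bash
python3 -m handwheel '0 0 -.5 0 0 0 4;0 0 -.6 0 0 0 4;0 0 -.6 0 0 0 4;0 0 -.5 0 0 0 4;0 0 -.25 0 0 0 4;0 0 -.1 0 0 0 4;0 0 0 0 0 0 4;0 0 0 0 0 0 4'; python3 -m handwheel '0 0 -.05 0 0 0 4;0 0 0 0 0 0 4;0 0 0 0 0 0 4'
```

```text
time: 32.88
tcp_pos: [0.5164, -0.0119, 0.0269]
tool_rot: [-0.001, 3.139, -0.001]
force: [-0.4, -0.9, -1.1]
width: 0.115
finger_force: 44.0
time: 33.25
tcp_pos: [0.5154, -0.0118, 0.0228]
tool_rot: [-0.001, 3.141, -0.0]
force: [-0.4, 0.7, -0.9]
width: 0.115
finger_force: 44.0
```

```bash
python3 -m handwheel '0 0 -.05 0 0 0 4;0 0 -.03 0 0 0 4;0 0 0 0 0 0 4;0 0 0 0 0 0 4';python3 -m handwheel '0 0 -.02 0 0 0 4;0 0 0 0 0 0 4;0 0 0 0 0 0 4'
```

```text
time: 33.75
tcp_pos: [0.5153, -0.0118, 0.0179]
tool_rot: [0.001, -3.141, 0.0]
force: [0.7, -0.8, -1.3]
width: 0.119
finger_force: 44.0
time: 34.12
tcp_pos: [0.5154, -0.0118, 0.0167]
tool_rot: [0.001, -3.142, 0.0]
force: [-0.8, -0.3, 0.4]
width: 0.117
finger_force: 44.0
```

```bash
python3 -m handwheel '0 0 0 0 0 0 30;0 0 0 0 0 0 30;0 0 0 0 0 0 30;0 0 .4 0 0 0 30;0 0 .8 0 0 0 30;0 0 .8 0 0 0 30;0 0 .8 0 0 0 30;0 0 .3 0 0 0 30;.2 -.5 0 0 0 0 65;.25 -.8 0 0 0 0 65;.25 -.8 0 0 0 0 65;.25 -.8 0 0 0 0 65'; python3 -m handwheel '.25 -.8 0 0 0 0 65;.25 -.7 0 0 0 0 65;.17 -.38 0 0 0 0 65;0 0 0 0 0 0 65;0 0 0 0 0 0 65'
python3 - <<'E'
from fit import *
c=viewer.capture("top");T=c["img"][95:255,190:510]
for r in spotter.silhouettes("top","spoon")[:2]:
    ys,xs=np.nonzero(r["region"]);P=np.array([pt(c,u,v,.006)[:2] for u,v in zip(xs,ys)])
    m=P.mean(0);w,V=np.linalg.eigh(np.cov((P-m).T));d=V[:,1];d=d*np.sign(d[0]);s=(P-m)@d
    print("spoon",r["p"],"ends",(m+d*s.min()).round(4),(m+d*s.max()).round(4),"yaw",np.arctan2(d[1],d[0]))
c=viewer.capture("wrist")
for r in spotter.silhouettes("wrist","shaker"): print(r["p"],r["extent"])
cv2.imwrite("pics/c10.png",np.vstack([cv2.resize(T,(640,320)),cv2.resize(c["img"][:260],(640,260))])[:,:,::-1])
print(wpt(c,324,200,.08),wpt(c,324,210,.08),wpt(c,334,200,.08),env.observe()["tcp_pos"])
E
```

```text
time: 35.62
tcp_pos: [0.5721, -0.187, 0.2012]
tool_rot: [0.001, -3.14, -0.001]
force: [0.7, 0.1, -0.2]
width: 0.758
finger_force: 0.0
time: 36.25
tcp_pos: [0.6119, -0.2976, 0.2013]
tool_rot: [0.001, -3.14, -0.003]
force: [-0.1, -0.1, -0.2]
width: 0.76
finger_force: 0.0
spoon 0.71 ends [ 0.4824 -0.1546] [ 0.5253 -0.0756] yaw 1.07329808051831
spoon 0.48 ends [ 0.454  -0.0117] [ 0.5961 -0.0118] yaw -0.00015806746313574437
0.56 [295.0, 163.8, 44.3, 56.9]
[ 0.61424679 -0.29664468  0.08      ] [ 0.62310466 -0.29662477  0.08      ] [ 0.61423311 -0.28821308  0.08      ] [ 0.61249082 -0.29746662  0.20277188]
```

View pics/c10.png

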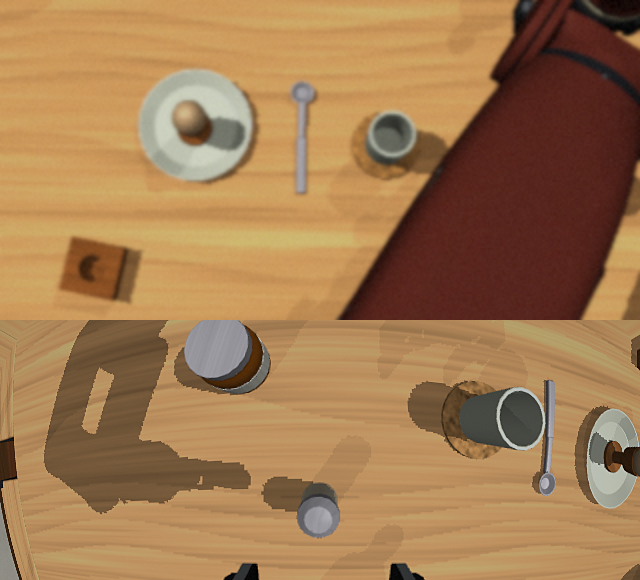

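The spoon lies straight and centred between plate and coaster. The shaker cap is at wrist (319,196). I'll grasp the shaker.

```bash
python3 -m handwheel '0 -.04 -.5 0 0 0 65;0 0 -.6 0 0 0 65;0 0 -.6 0 0 0 65;0 0 -.5 0 0 0 65;0 0 -.35 0 0 0 65;0 0 -.12 0 0 0 65;0 0 0 0 0 0 65;0 0 0 0 0 0 30;0 0 0 0 0 0 30;0 0 0 0 0 0 30;0 0 0 0 0 0 30' 35; python3 -m handwheel '0 0 .3 0 0 0 30;0 0 .6 0 0 0 30;0 0 .8 0 0 0 30;0 0 .8 0 0 0 30;0 0 .3 0 0 0 30;0 0 0 0 0 0 30;0 0 0 0 0 0 30'
```

```text
time: 37.83
tcp_pos: [0.6135, -0.3016, 0.0442]
tool_rot: [-0.001, 3.139, -0.002]
force: [0.5, -0.3, 5.7]
width: 0.429
finger_force: 35.2
time: 38.7
tcp_pos: [0.6113, -0.3002, 0.2075]
tool_rot: [0.001, -3.138, -0.004]
force: [0.0, 0.3, -2.3]
width: 0.43
finger_force: 35.2
```

```bash
python3 -m handwheel '.2 .4 0 0 0 0 30;.1 .8 0 0 0 0 30;.08 .85 0 0 0 0 30;.08 .85 0 0 0 0 30;.08 .85 0 0 0 0 30;.08 .85 0 0 0 0 30;.07 .85 0 0 0 0 30;.06 .8 0 0 0 0 30;.06 .6 0 0 0 0 30;.02 .3 0 0 0 0 30;0 0 0 0 0 0 30;0 0 0 0 0 0 30'; python3 -m handwheel '0 0 -.5 0 0 0 30;0 0 -.6 0 0 0 30;0 0 -.6 0 0 0 30;0 0 -.5 0 0 0 30;0 0 -.3 0 0 0 30;0 0 -.1 0 0 0 30;0 0 0 0 0 0 30;0 0 0 0 0 0 30'
```

```text
time: 40.2
tcp_pos: [0.6622, 0.1265, 0.2097]
tool_rot: [-0.001, -3.14, 0.001]
force: [0.5, 0.5, -1.8]
width: 0.425
finger_force: 35.4
time: 41.2
tcp_pos: [0.6636, 0.128, 0.0562]
tool_rot: [-0.001, 3.139, 0.0]
force: [-0.5, -0.3, -1.5]
width: 0.427
finger_force: 35.4
```

```bash
python3 -m handwheel '0 0 -.1 0 0 0 30;0 0 -.06 0 0 0 30;0 0 0 0 0 0 30;0 0 0 0 0 0 30';python3 -m handwheel '0 0 -.03 0 0 0 30;0 0 0 0 0 0 30;0 0 0 0 0 0 30'
```

```text
time: 41.7
tcp_pos: [0.6623, 0.128, 0.0448]
tool_rot: [0.001, -3.141, 0.0]
force: [-0.6, -0.1, -1.8]
width: 0.424
finger_force: 35.4
time: 42.08
tcp_pos: [0.6627, 0.1281, 0.0443]
tool_rot: [-0.001, 3.141, -0.0]
force: [-2.8, -1.0, 5.6]
width: 0.428
finger_force: 35.9
```

Contact at the height it was grasped at. I'll release, retreat and check everything.

```bash
python3 -m handwheel '0 0 0 0 0 0 62;0 0 0 0 0 0 62;0 0 0 0 0 0 62;0 0 .3 0 0 0 62;0 0 .7 0 0 0 62;0 0 .8 0 0 0 62;0 0 .8 0 0 0 62;.1 .6 .4 0 0 0 62;0 .8 0 0 0 0 62;0 .8 0 0 0 0 62;0 .8 0 0 0 0 62;0 .3 0 0 0 0 62'; python3 -m handwheel '0 0 0 0 0 0 62;0 0 0 0 0 0 62'
python3 - <<'E'
from fit import *
C={n:viewer.capture(n) for n in("top","side")}
c=C["top"];T=c["img"].copy()
for t,x,z0 in(("plate",(.536,.1285),0),("coaster",(.517,-.123),0),("eggcup",(.536,.128),.006),("egg",(.536,.128),.031),("cup",(.517,-.123),.006),("shaker",(.662,.128),0),("jar",(.4637,-.3806),0)):
    for r in spotter.silhouettes("top",t):
        b=mask_bb(r["region"])
        if r["p"]>.2 and np.abs(b-bb(c,t,*x,z0)).max()<8: print(t,round(r["p"],2),fit([(c,b)],t,np.array(x),z0))
    if t in("shaker","eggcup","cup"): cv2.polylines(T,[hull(c,t,*x,z0).astype(int)],1,(255,0,0))
S=C["side"]["img"][100:280,190:370]
cv2.imwrite("pics/fin.png",np.hstack([cv2.resize(T[85:245,250:410],(400,400)),cv2.resize(S,(400,400))])[:,:,::-1])
E
```

```text
time: 43.58
tcp_pos: [0.6678, 0.329, 0.2245]
tool_rot: [-0.005, 3.14, 0.001]
force: [-0.2, 0.1, -1.0]
width: 0.727
finger_force: 0.0
time: 43.82
tcp_pos: [0.6687, 0.3244, 0.2234]
tool_rot: [0.001, 3.141, -0.001]
force: [-0.0, -0.1, 0.0]
width: 0.723
finger_force: 0.0
plate 0.96 (array([0.53866699, 0.12845948]), np.float64(3.0543212890625))
coaster 0.7 (array([ 0.51726809, -0.12352859]), np.float64(1.117919921875))
egg 0.68 (array([0.53327763, 0.12812539]), np.float64(0.80926513671875))
cup 0.98 (array([ 0.51598217, -0.12234138]), np.float64(1.1205291748046875))
shaker 0.74 (array([0.66104733, 0.12896132]), np.float64(2.7812042236328125))
```

View pics/fin.png

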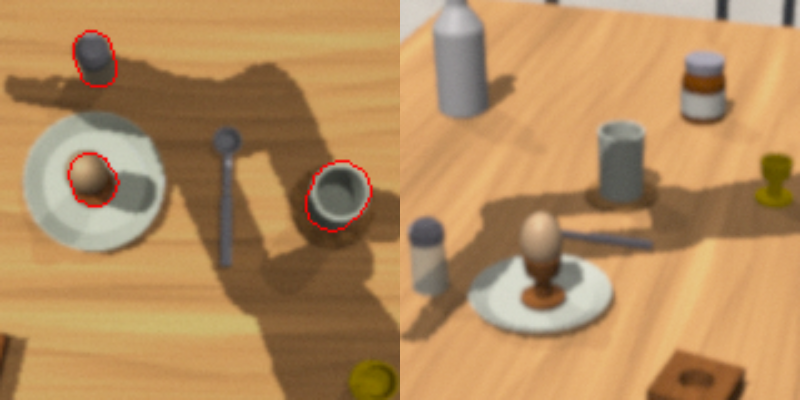

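Everything is in place: the egg is upright in its cup at the plate centre, the tumbler is on the coaster, the spoon is straight between them, the shaker is behind the plate and the jar is untouched. Handing in.

```bash
python3 -c "
from bench import order;print(order.job_done())"
```

```text
the job is handed in; nothing more can be done
None
```

The breakfast place is set and handed in after about 44 s of robot time; my last measurements put everything within the tolerances, but the hand-in call returned no verdict.

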